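# Load and wind the spring-driven plate feeder

### The arm

A 7-joint arm with a two-finger parallel gripper is mounted at the origin on a cart in front of the work surface, level with it; the furniture and walls round the work are solid. World frame = base frame: x ahead of the robot, y to its left, z up, the work surface at z = 0. Lengths are in m, angles in degrees, forces in N, time in s.
With the tool pointing down it reaches from about 0.425 to 1.025 m from the base axis. Payload 3.6 kg.
Tool frame: the origin (TCP) lies at the centre of the arm's flange, where the gripper is bolted on; the fingertips stand 173 mm ahead of it and the grasp point (between the pads) lies 155 mm ahead of it (ctrl.grip_depth is the distance from the TCP to the grasp point, in m); z points along the fingers, y is the direction in which the jaws open and shut (so a half turn about z gives the same grasp; the last joint's range is limited). The gripper opens to 85 mm and grips with 20 to 120 N. Pads are 22 mm wide; open, the fingers measure 114 mm over their backs; the gripper's body (76 mm by 85 mm) begins 54 mm behind the grasp point. The pads swing forward as they close: fully open they stand 13 mm farther back than shut.
Start: joints at [70.789, 33.873, 2.773, 92.16, -1.908, 54.013, -1.931], TCP at [0.174, -0.704, 0.405] pointing down, gripper open.
Joint ranges: [-153.93, 153.93], [-27.13, 128.08], [-72.61, 78.16], [10.71, 143.7], [-87.88, 267.88], [4.46, 118.87], [-176.78, 176.78]. Speed limits (degrees/s): [147.25, 147.25, 180, 180, 180, 180, 180].

### API

Orientations are given as [roll, pitch, yaw] about the fixed x, y, z axes, in that order (R = Rz(yaw) Ry(pitch) Rx(roll)).
In Python, from bench import ctrl gives the robot as it stands. The module is installed in compiled form; this text tells all that it offers.
- The arm moves only by the tool move_arm, never from a script. Its argument "commands" is a list that holds one entry, the list of rows, each a list of 7 numbers: the turn, a rotation vector about the tool's x, y, z in degrees, then the shift along the tool's x, y, z in mm, then the opening, from 0 (shut) to 1 (fully open). A call has 1 to 12 rows; each row is the pose to reach, as a shift and turn from the pose commanded when the call began, along the tool's axes at that moment; what a row does not reach only later rows make up. A row lasts 1/10 s, in which the tool goes at most 50 mm and 8.59 degrees, less where a joint would pass 70% of its speed; a pose out of reach is approached as far as the arm can. A call with a gripper value outside its range is refused whole. The fingers move at their own pace and stop on an object; "force" is the grip in N (left out, the last holds). Time passes only in rows, so rows that repeat a pose let the fingers close. It gives the time, the measured TCP pose, the force and the opening at its end, in the units of the state.
- ctrl.get_obs(): the state, without advancing time (a new reading comes with each control period).
- ctrl.capture(name): name is "scene" or "top"; returns a dict with "img" (420x560x3 uint8, blue, green, red), "fx", "fy", "cx", "cy" (pixels), "D" ([k1, k2, p1, p2, k3] as OpenCV has them; the pictures are not rectified), "R" (3x3) and "t" (3): a world point X has camera coordinates R X + t. Camera axes: x right, y down, z forward; pixel columns grow to the right and rows downward; lengths in m; the calibration is good to about 2 mm. A picture is of the moment at which its call begins. There is no depth.
- ctrl.finish_job(): hands the job in, once; it reports no verdict.
Trained networks look in the newest picture that a camera, given by its name, has taken for a name from the list of things; names that differ only in an ending like _2 or _b are one class to them, and where a whole thing is asked for, a point or a joint stands for the part that bears it (a point fixed in the world has none). Each returns a list of dicts, best first, with "p" (0 to 1); they miss things now and then, are a little off and sometimes report something else, mostly with a low value. They report only what shows in the picture. A call takes as long as a camera call. They do not tell look-alikes from the thing itself.
- ctrl.masks_of(camera, target): "mask" (420x560 bool, what is visible of it) and "box" ([left, top, width, height] in pixels, round what is visible of it).
The state is a dict: "clock": time; "q": joint angles; "joint_vel": joint speeds; "joint_torque": joint torques, N m; "position": TCP position; "ee_rot": TCP orientation; "ft_force": force on the tool from outside, world axes, zero at the start; "ft_torque": the same for the moment, N m; "opening": opening from 0.0 (shut) to 1.0 (fully open).
Only numpy, scipy, OpenCV 4.12 (cv2) and the standard library are available. Lean on these libraries where they do the work, as an engineer would, in place of code of your own. Each camera call takes 0.05 s, during which the arm holds its last target. There are 200 camera calls.

### The job

Get the spring-driven plate feeder ready for a run: pick up the round collecting plate by its upright fin and slide it level into the middle of the magazine's three slots, fully home against the back, and let go. Then wind the key on the drum clockwise, a part turn at a time, until the spring is fully wound (the key comes up against its stop and the pointer stands at the double mark). Leave the timer, the mug and the loose vial where they are.

Things in the scene. Friction and masses are not known exactly. Their poses are not given: they have to be found in the camera images.
- machine: the feeder: fixed aluminium bed, 150 mm deep (own x, front to back) and 280 mm wide, top 14 mm above the worktop; origin on the worktop under the bed. At its left end (own x -10, y +85 mm) a round grey drum, 100 mm across, 73 mm high, with a white dial on top and the key above it; at its right end the magazine on a column.
- key_grip (a point): centre of the key's wing, on the key's upright axis, 108.5 mm above the worktop; turns with the key. Steel wing, upright: 48 mm long along the point's x, 9 mm thick along y, 28 mm high, on a 7 mm stem. Below it, on the dial, a black pointer (geared 0.3 to the key) runs clockwise from a single long bar (empty) to a double bar (fully wound).
- key (a joint): how far the key is wound, rad: 0 run down, 5.2 fully wound (hard stop); starts between. Grows as the key turns clockwise seen from above. Takes about 0.09 N m at first and 0.13 N m near the stop; let go, it stays where it is and does not spring back.
- magazine: fixed aluminium plate magazine, at a height that differs from run to run; origin mid underside, x to the back. Open in front; back wall; three slots between white rails 8-20, 24-36, 40-52 mm above the origin (pitch 16). 86 mm wide between walls, 60 mm between rails; top at 58 mm. Rails begin at x = -42, the flared wall ends at x = -61 mm, 117 mm wide over all.
- slot_mid (a point): where the centre of the plate's disc must come to rest: in the middle slot, 26 mm above the magazine's origin, axes as the magazine's, x pointing in. The resting disc's underside is 2 mm below this point; the slot above the disc has 8 mm to spare. A plate pushed right home meets the back wall 1 mm beyond this point. The fin stays in front, outside.
- plate_disc (a point): centre of the collecting plate's disc: 80 mm across, 4 mm thick, aluminium with a white filter on top. Own x points from the fin to the disc, z up. The plate starts flat on the worktop and weighs about 60 g.
- plate_fin (a point): point to grip on the plate's black upright fin, 62 mm behind the disc's centre (own -x) and 34 mm above the plate's underside. The fin is 8 mm thick (own y), 26 mm long (own x), its top 48 mm above the underside. A tongue 24 mm wide and 4 mm thick joins it to the disc.
- timer: white bench timer lying near the front, 62 x 62 x 20 mm, a bystander
- mug: spotted mug standing at the left, 93 mm high, a bystander
- vial: small capped vial standing near the front, 15 mm across, 45 mm high, a bystander
Mind the look-alikes: they are no part of the job. Leave any turquoise or yellow look-alike of the part that bears plate_disc alone.

How it is judged (in metres and radians):
On the way, in this order (a step that is already met when the one before it is completed fails the run):
1. the plate lies in the middle slot, home, and is let go (x of plate_disc in the frame of slot_mid above -0.005 m and z of plate_disc in the frame of slot_mid between -0.0025 and 0.0035 m and angle between plate_disc's own z axis and vertical below 0.08 rad and contact force between plate and the fingers below 0.1 N), for 0.2 s.
2. the key is wound up to its stop (value of joint key above 5 rad), for 0.2 s.
At the end, for the whole second after the job is handed in: The plate rests level (within 0.08 rad) in the middle slot, its disc's centre within 5 mm of the slot's home point front to back, 6.5 mm overall, and 2.5 mm below to 3.5 mm above it, at rest; the key is wound to within 0.2 rad of its stop (x of plate_disc in the frame of slot_mid between -0.005 and 0.005 m and horizontal distance between plate_disc and slot_mid below 0.0065 m and z of plate_disc in the frame of slot_mid between -0.0025 and 0.0035 m and angle between plate_disc's own z axis and vertical below 0.08 rad and linear speed of plate below 0.01 m/s and value of joint key above 5 rad); the robot touches nothing.
It fails at once if the timer, the mug or the vial is moved by more than 30 mm (distance of any of timer, mug, vial from where it was at the start of the episode above 0.03 m).
It also fails if it takes over 72 s, if anything falls off the work surface, if the arm or the gripper's body presses on something with over 40 N, if the wrist force passes 120 N, or if a joint passes its speed limit or range.

## Working session

There is one attempt and no reset: what is moved stays moved. The work goes in short steps, Python scripts to look and compute and a tool call to move; the robot and the scene stay as the last step left them, time stands still between calls to the robot, and variables do not carry over. Pictures are saved under pics/ and viewed, on a budget of 10 in all, crops included, one or two more only if the job needs it, and the job is handed in when it is done.

Besides the shell and the picture viewer there is one more tool, called after ">>>" by a JSON object that holds its "fn" and its "kwargs", one argument or row to a line. move_arm: Moves the arm, as the interface text tells. Its arguments: {"type":"object","properties":{"commands":{"type":"array"},"force":{"type":"number"}},"required":["commands"]}

```bash
mkdir -p pics
cat > h.py <<'E'
import numpy as np,cv2
from bench import ctrl
from scipy.spatial.transform import Rotation as Rn
def ray(c,uv):
    K=np.array([[c['fx'],0,c['cx']],[0,c['fy'],c['cy']],[0,0,1.]])
    n=cv2.undistortPoints(np.array(uv,float).reshape(-1,1,2),K,np.array(c['D'],float)).reshape(-1,2)
    R=np.array(c['R']);t=np.array(c['t'])
    d=np.c_[n,np.ones(len(n))]@R
    return -R.T@t,d
def onz(c,uv,z):
    o,d=ray(c,uv); return o+d*((z-o[2])/d[:,2])[:,None]
def proj(c,X):
    K=np.array([[c['fx'],0,c['cx']],[0,c['fy'],c['cy']],[0,0,1.]])
    R=np.array(c['R']);return cv2.projectPoints(np.array(X,float).reshape(-1,1,3),cv2.Rodrigues(R)[0],np.array(c['t'],float),K,np.array(c['D'],float))[0].reshape(-1,2)
E
python3 - <<'E'
from h import *
import pickle
cs={}
for n in('scene','top'):
    c=ctrl.capture(n);cs[n]=c
    cv2.imwrite(f'pics/{n}.png',c['img'])
    print(n,-np.array(c['R']).T@c['t'],c['fx'],np.round(c['R'],2).tolist())
    for k in('plate_disc','magazine','machine','key','timer','mug','vial'):
        print(k,[(round(m['p'],2),m['box']) for m in ctrl.masks_of(n,k)])
pickle.dump(cs,open('c.pkl','wb'))
print(ctrl.get_obs())
E
```

```text
scene [-0.25575147  0.78092527  0.72314042] 508.69123740720585 [[-0.68, -0.73, 0.01], [-0.38, 0.34, -0.86], [0.63, -0.59, -0.51]]
plate_disc [(0.8, [372.1, 201.4, 41.8, 24.3]), (0.77, [331.1, 183.1, 31.3, 19.8]), (0.61, [289.3, 169.0, 19.8, 17.5])]
magazine [(0.75, [247.4, 161.6, 53.5, 41.5]), (0.52, [207.5, 189.2, 16.3, 16.4]), (0.35, [185.8, 185.9, 118.7, 64.7])]
machine [(0.91, [183.8, 189.1, 119.3, 58.9])]
key []
timer [(0.73, [312.7, 236.1, 33.2, 22.7])]
mug [(0.74, [144.4, 258.0, 45.0, 62.9])]
vial [(0.64, [210.0, 186.2, 7.2, 20.3]), (0.42, [358.3, 207.5, 7.2, 16.2])]
top [0.44437812 0.01261589 1.33728315] 507.57903962551217 [[0.01, -1.0, -0.02], [-1.0, -0.01, -0.07], [0.07, 0.02, -1.0]]
plate_disc [(0.86, [376.2, 189.6, 32.9, 44.2]), (0.83, [373.2, 254.1, 38.3, 37.8])]
magazine []
machine [(0.68, [209.4, 143.9, 111.1, 77.2])]
key []
timer [(0.57, [289.1, 253.6, 26.1, 25.7])]
mug [(0.88, [119.3, 207.4, 44.0, 44.8])]
vial [(0.5, [378.4, 189.5, 32.2, 45.7])]
{'clock': 0.8, 'q': array([70.7895419 , 33.87035771,  2.77124351, 92.15850854, -1.91023786,
       54.01196831, -1.93042981]), 'joint_vel': array([-0.0241285 ,  0.11742013, -0.02296875,  0.06913868,  0.05533758,
       -0.10666647, -0.01303136]), 'joint_torque': array([-2.32332577e-04, -5.48567533e+01,  1.54607490e+00, -1.98527759e+01,
        9.38516634e-03,  1.42175675e-03,  7.08796648e-06]), 'position': array([ 0.17362378, -0.70391498,  0.40474971]), 'ee_rot': array([ 1.79994762e+02, -1.78993382e-03,  1.38558900e+01]), 'ft_force': array([ 0.52964758,  0.61820584, -0.24810252]), 'ft_torque': array([-0.00415681, -0.04000345, -0.00487602]), 'opening': 0.997534516475046}
```

View pics/scene.png

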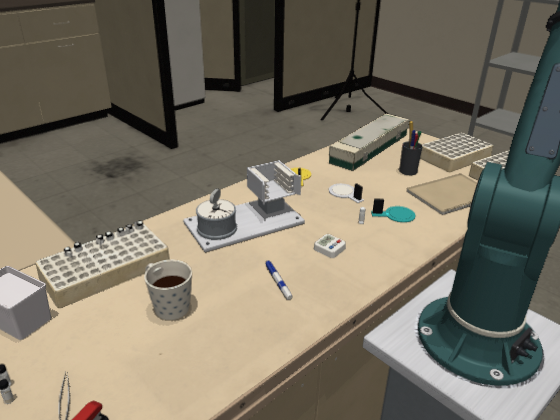

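View pics/top.png

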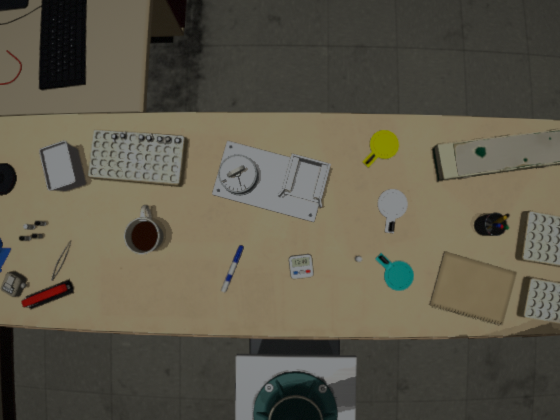

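The plates in the top view are white (393,205) with its fin at (389,227), turquoise (398,275) and yellow (384,145). The white one is the target, because the others are the named look-alikes. I'll confirm it in an enlarged crop.

Run:
```python
import cv2
a=cv2.imread('pics/top.png')[130:240,200:420];cv2.imwrite('pics/topc.png',cv2.resize(a,None,fx=3.6,fy=3.6,interpolation=cv2.INTER_CUBIC))
a=cv2.imread('pics/scene.png')[155:255,180:380];cv2.imwrite('pics/scenec.png',cv2.resize(a,None,fx=4,fy=4,interpolation=cv2.INTER_CUBIC))
```

```text
(no output)
```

View pics/topc.png

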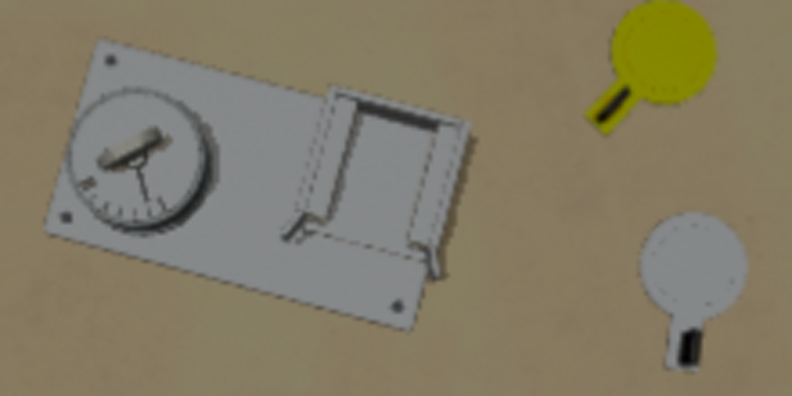

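View pics/scenec.png

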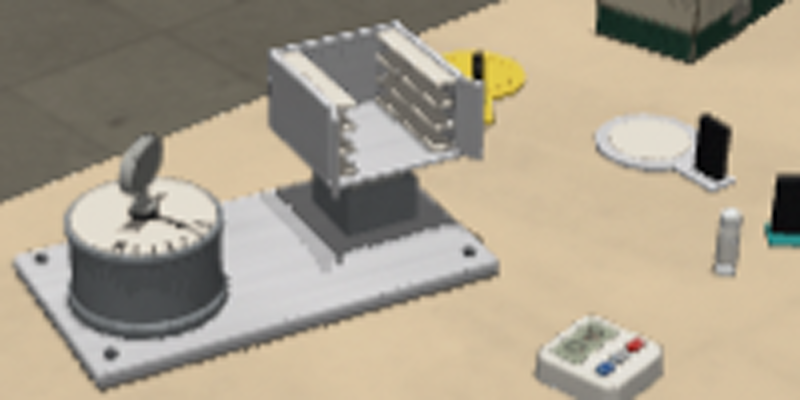

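```bash
cat > fit.py <<'E'
from h import *
import pickle
from scipy.optimize import least_squares
cs=pickle.load(open('c.pkl','rb'));T=cs['top'];S=cs['scene']
tc=lambda u,v:(200+u/3.6-.36,130+v/3.6-.36)
sc=lambda u,v:(180+u/4-.375,155+v/4-.375)
def rz(p,y): c,s=np.cos(y),np.sin(y); return np.array([c*p[0]-s*p[1],s*p[0]+c*p[1]])
def tr(x,y,a,z,P): P=np.array(P,float)/1e3; o=[]; 
def tr(x,y,a,z,P):
    P=np.array(P,float)/1e3; R=Rn.from_euler('z',a).as_matrix(); return P@R.T+[x,y,z]
# bed
MP=[(75,140,14),(-75,140,14),(-75,-140,14)]
mt=np.array([tc(100,38),tc(45,232),tc(412,330)])
ms=np.array([sc(14,262),sc(105,388),sc(499,265)])  # BL, FL, FR
def rm(p): X=tr(p[0],p[1],p[2],0,MP); return np.r_[(proj(T,X)-mt).ravel(),(proj(S,X)[:3]-ms).ravel()]
m=least_squares(rm,[.6,.05,-.25],loss='soft_l1');
if __name__=='__main__':
  print('machine',m.x[:2],np.degrees(m.x[2]),np.round(m.fun,1))
  X=tr(*m.x,0,[(-10,85,73+0),(-10,85,108.5),(-10,85,122)]);print('key',X[:2])
  inv=lambda C,q: np.round((q-[200,130]+.36)*3.6) if C is T else np.round((q-[180,155]+.375)*4)
  print('drum proj',inv(T,proj(T,X)).tolist(),inv(S,proj(S,X)).tolist())
  # magazine: back top outer corners, assume outer half width w, back b
  def g(p): x,y,a,z,w,b=p; return tr(x,y,a,z,[(b,w,58),(b,-w,58)]),tr(x,y,a,z,[(-61,58.5,58),(-61,-58.5,58)]),tr(x,y,a,z,[(-61,-58.5,0),(-61,58.5,0)])
  tb=np.array([tc(333,86),tc(470,122)]);sb=np.array([sc(268,50),sc(400,22)])
  def r(p):
    B,F,L=g(p)
    return np.r_[(proj(T,B)-tb).ravel(),(proj(S,B)-sb).ravel(),proj(T,F)[0]-tc(285,238),proj(S,F)[1]-sc(484,82),proj(S,L)[0]-sc(481,160),(p[4]-46)/1,(p[5]-44)/1,(p[2]-m.x[2])/.02]
  f=least_squares(r,[m.x[0],m.x[1]-.08,m.x[2],.1,46,44],loss='soft_l1',x_scale=[.1,.1,.1,.1,10,10])
  print('mag',f.x[:2],np.degrees(f.x[2]),f.x[3:],np.round(f.fun,1))
  x=f.x
  dm=np.linalg.inv(Rn.from_euler('z',m.x[2]).as_matrix())@np.r_[x[:2]-m.x[:2],0];print('mag in machine',dm)
  B,F,L=g(x);print(inv(T,proj(T,F)),inv(S,proj(S,F)),inv(S,proj(S,L)))
  # plate
  for k,C,c0 in(('t',T,(392.5,204)),('s',S,(342,190))):
    n='top' if k=='t' else 'scene'
  d=onz(T,[tc(694,265)],.004);print('disc top',d)
  print('fin top(z48)',onz(T,[tc(691,347)],.048), 'fin top scene',onz(S,[sc(714,128)],.046))
  print('disc scene',onz(S,[sc(651,143)],.004))
E
python3 fit.py
```

```text
machine [0.60940879 0.07334129] -14.09595414303831 [-0.7  0.2 -0.5  0.7  0.6  0.6 -0.4 -1.3 -1.2 -2.7  0.9 -1.4]
key [[0.62041135 0.15821734 0.073     ]
 [0.62041135 0.15821734 0.1085    ]]
drum proj [[130.0, 157.0], [124.0, 149.0], [121.0, 147.0]] [[139.0, 219.0], [136.0, 169.0], [135.0, 149.0]]
mag [ 0.60841761 -0.01906385] -13.904321565041458 [ 0.06735233 46.82509228 43.85247095] [ 0.2  0.  -0.3 -0.4  0.7  0.1 -1.1 -0.1 -2.2 -1.6  2.1 -0.1  1.9  0.2
  0.8 -0.1  0.2]
mag in machine [ 0.02154361 -0.08986414  0.        ]
[[277. 232.]
 [447. 276.]] [[330. 123.]
 [492.  82.]] [[489. 161.]
 [330. 204.]]
disc top [[ 0.55461664 -0.25034445  0.004     ]]
fin top(z48) [[ 0.49264895 -0.2394535   0.048     ]] fin top scene [[ 0.4892886  -0.23859675  0.046     ]]
disc scene [[ 0.55150804 -0.24969056  0.004     ]]
```

The crop confirms the target: white plate, disc at crop (694,265) and black fin at (691,347), with yaw about -10°. Next is the approach.

```bash
cat >> h.py <<'E'
def go(x,y,z,yaw):
    o=ctrl.get_obs();R=Rn.from_euler('xyz',o['ee_rot'],degrees=True)
    d=R.inv().apply(np.array([x,y,z])-o['position'])*1e3
    w=(R.inv()*Rn.from_euler('xyz',[180,0,yaw],degrees=True)).as_rotvec(degrees=True)
    print('t',round(o['clock'],2),'turn',np.round(w,2),'shift mm',np.round(d,1),'q7',round(o['q'][6],1))
E
python3 -c "
from h import *
go(.491,-.239,.30,-10.1)
go(.491,-.239,.189,-10.1)"
```

```text
t 0.8 turn [ 0.   -0.   23.96] shift mm [ 419.5 -375.4  104.7] q7 -1.9
t 0.8 turn [ 0.   -0.   23.96] shift mm [ 419.5 -375.4  215.7] q7 -1.9
```

>>> {"fn": "move_arm", "kwargs": {
  "commands": [
    [[0, 0, 2, 35, -31, 9, 1], [0, 0, 4, 70, -63, 17, 1], [0, 0, 6, 105, -94, 26, 1], [0, 0, 8, 140, -125, 35, 1], [0, 0, 10, 175, -156, 44, 1], [0, 0, 12, 210, -188, 52, 1], [0, 0, 14, 245, -219, 61, 1], [0, 0, 16, 280, -250, 70, 1], [0, 0, 18, 315, -282, 79, 1], [0, 0, 20, 350, -313, 87, 1], [0, 0, 22, 385, -344, 96, 1], [0, 0, 24, 419.5, -375.4, 105, 1]]
  ]
}}

```text
clock: 2.0
position: [0.4923, -0.2375, 0.2997]
ee_rot: [180.0, -0.1, -10.2]
ft_force: [0.6, -1.2, -0.6]
opening: 1.0
```

>>> {"fn": "move_arm", "kwargs": {
  "commands": [
    [[0, 0, 0, 0, 0, 40, 1], [0, 0, 0, 0, 0, 80, 1], [0, 0, 0, 0, 0, 100, 1], [0, 0, 0, 0, 0, 111, 1], [0, 0, 0, 0, 0, 111, 1]]
  ],
  "force": 40
}}

```text
clock: 2.5
position: [0.4909, -0.239, 0.1877]
ee_rot: [-180.0, 0.1, -10.2]
ft_force: [-0.2, 0.4, -0.0]
opening: 1.002
```

Run:
```python
from h import *
o=ctrl.get_obs();print(o['position'],o['ee_rot'],o['ft_force'])
T=ctrl.capture('top');S=ctrl.capture('scene')
a=cv2.resize(T['img'][170:260,350:450],None,fx=4,fy=4,interpolation=2);b=cv2.resize(S['img'][140:230,310:410],None,fx=4,fy=4,interpolation=2)
cv2.imwrite('pics/g1.png',np.hstack([a,b]))
```

```text
[ 0.49086337 -0.23900561  0.18765057] [-1.79974381e+02  1.08855580e-01 -1.01557119e+01] [-0.19455958  0.41951486 -0.0358642 ]
```

View pics/g1.png

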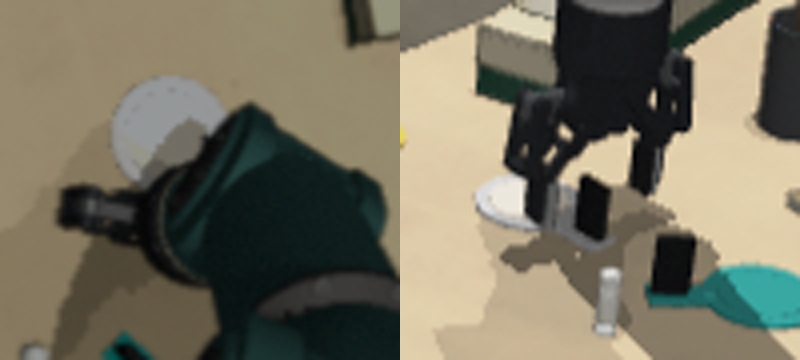

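The fingers straddle the fin: tips at (540,225) and (648,190), fin at (593,205). Closing now.

>>> {"fn": "move_arm", "kwargs": {
  "commands": [
    [[0, 0, 0, 0, 0, 0, 0], [0, 0, 0, 0, 0, 0, 0], [0, 0, 0, 0, 0, 0, 0], [0, 0, 0, 0, 0, 0, 0], [0, 0, 0, 0, 0, 0, 0], [0, 0, 0, 0, 0, 0, 0], [0, 0, 0, 0, 0, 0, 0], [0, 0, 0, 0, 0, 0, 0]]
  ],
  "force": 60
}}

```text
clock: 3.4
position: [0.4911, -0.239, 0.189]
ee_rot: [180.0, -0.0, -10.1]
ft_force: [-0.4, -0.5, 5.0]
opening: 0.082
```

Run:
```python
from h import *
print(ctrl.get_obs()['position'],ctrl.get_obs()['ft_force'])
# pre-insert pose: plate centre 130 mm in front of slot_mid
x,y,a=.6084,-.0191,-13.9
for back in(160,):
  d=(62+back)/1e3;c,s=np.cos(np.radians(a)),np.sin(np.radians(a))
  go(x-d*c,y-d*s,.067+.028+.189,a)
go(.491,-.239,.284,-10)
```

```text
[ 0.49108253 -0.23904496  0.18900199] [-0.44711508 -0.50047094  4.95665063]
t 3.4 turn [ 0.   -0.02  3.76] shift mm [-144.7 -251.7  -95.1] q7 -69.0
t 3.4 turn [ 0.01 -0.02 -0.14] shift mm [ -0.1  -0.  -95. ] q7 -69.0
```

>>> {"fn": "move_arm", "kwargs": {
  "commands": [
    [[0, 0, 0, 0, 0, -10, 0], [0, 0, 0, 0, 0, -35, 0], [0, 0, 0, 0, 0, -65, 0], [0, 0, 0, 0, 0, -90, 0], [0, 0, 0, 0, 0, -95, 0]]
  ]
}}

```text
clock: 3.9
position: [0.4917, -0.2394, 0.2865]
ee_rot: [179.9, -0.3, -10.2]
ft_force: [0.5, -0.2, -0.2]
opening: 0.08
```

Run:
```python
from h import *
x,y,a=.6084,-.0191,-13.9
d=(62+115)/1e3;c,s=np.cos(np.radians(a)),np.sin(np.radians(a))
go(x-d*c,y-d*s,.067+.028+.189,a)
print(ctrl.get_obs()['ft_force'],ctrl.get_obs()['opening'])
```

```text
t 3.9 turn [ 0.05 -0.28  3.75] shift mm [-100.6 -249.     1.7] q7 -70.4
[ 0.53012753 -0.23413637 -0.22638183] 0.08014347536750148
```

>>> {"fn": "move_arm", "kwargs": {
  "commands": [
    [[0, 0, 0, -25, -15, 0, 0], [0, 0, 1, -55, -45, 0, 0], [0, 0, 2, -80, -85, 0, 0], [0, 0, 3, -95, -125, 0, 0], [0, 0, 3.8, -100, -165, 0, 0], [0, 0, 3.8, -100, -200, 0, 0], [0, 0, 3.8, -100, -230, 0, 0], [0, 0, 3.8, -100, -249, 0, 0], [0, 0, 3.8, -100, -249, 0, 0], [0, 0, 3.8, -100, -249, 0, 0]]
  ]
}}

```text
clock: 4.9
position: [0.4361, 0.0237, 0.2834]
ee_rot: [180.0, 0.1, -13.9]
ft_force: [-0.1, 0.6, -1.5]
opening: 0.08
```

Run:
```python
from h import *
o=ctrl.get_obs();print(o['position'],o['ee_rot'],o['q'])
T=ctrl.capture('top');S=ctrl.capture('scene')
import pickle;pickle.dump({'top':T,'scene':S},open('c2.pkl','wb'))
cv2.imwrite('pics/p_t.png',cv2.resize(T['img'][150:240,240:370],None,fx=6,fy=6,interpolation=2))
cv2.imwrite('pics/p_s.png',cv2.resize(S['img'][150:225,220:340],None,fx=6.5,fy=6.5,interpolation=2))
```

```text
[0.43606188 0.0237098  0.28338588] [ 1.79959921e+02  5.32421345e-02 -1.38925896e+01] [-17.75722619  26.6139775   11.34951405 134.09806891 -14.59101453
  20.40921913 -97.75986899]
```

View pics/p_s.png

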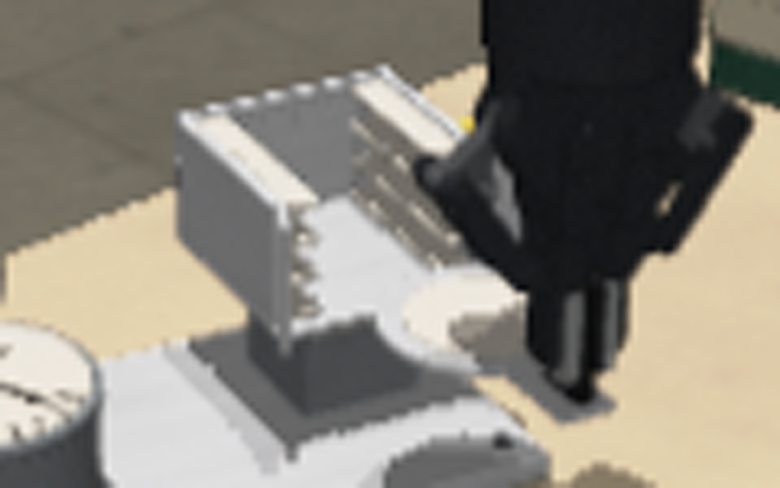

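View pics/p_t.png

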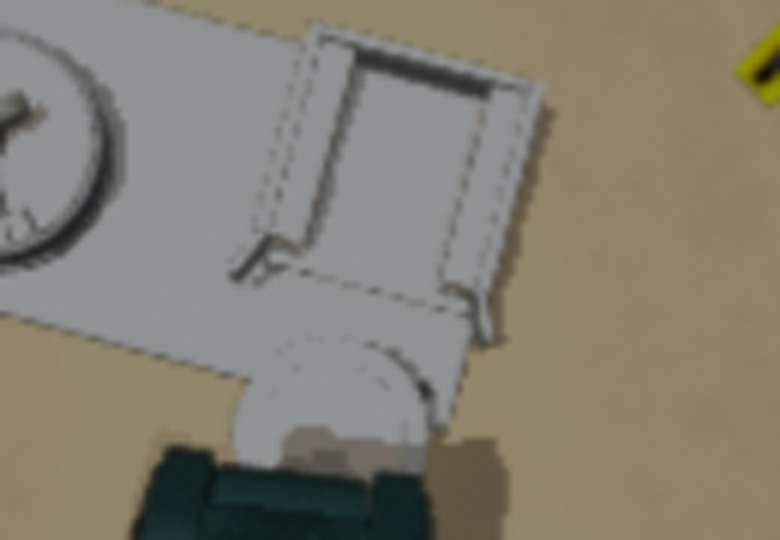

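```bash
cat > fit2.py <<'E'
from h import *
import pickle
from fit import tr,m
from scipy.optimize import least_squares
c=pickle.load(open('c2.pkl','rb'));T=c['top'];S=c['scene']
tt=lambda u,v:(240+u/6-.42,150+v/6-.42)
ss=lambda u,v:(220+u/6.5-.42,150+v/6.5-.42)
s4=lambda u,v:(180+u/4-.375,155+v/4-.375)
# robot disc
o=ctrl.get_obs();yaw=np.radians(o['ee_rot'][2]);h=np.array([np.cos(yaw),np.sin(yaw)])
D=np.r_[o['position'][:2]+.062*h,o['position'][2]-.189+.004]
e=onz(T,[tt(*p) for p in[(232,425),(250,378),(345,335),(425,385),(430,425)]],D[2])[:,:2]
f=least_squares(lambda p:np.hypot(*(e-p).T)-.040,D[:2]);print('disc robot',D,'cam',f.x,'res mm',np.round(f.fun*1e3,1))
obs=[(T,(44,47,58),tt(315,25)),(T,(44,-47,58),tt(542,85)),(T,(-42,30,58),tt(303,248)),(T,(-42,-30,58),tt(440,285)),
(S,(44,47,58),ss(180,113)),(S,(44,47,0),ss(180,240)),(S,(44,-47,58),ss(383,68)),(S,(-42,30,58),ss(318,200)),(S,(-42,-30,58),s4(452,78)),(S,(-42,46.5,0),ss(287,345)),(S,(-42,46.5,58),ss(283,205))]
def r(p): return np.concatenate([proj(C,tr(p[0],p[1],p[2],p[3],[P]))[0]-q for C,P,q in obs])
g=least_squares(r,[.608,-.019,-.24,.067],loss='soft_l1',x_scale=.1)
print('mag',g.x[:2],np.degrees(g.x[2]),g.x[3]);print(np.round(r(g.x).reshape(-1,2),1).tolist())
# where the robot-known disc shows in scene
print('scene disc front edge etc')
cc=[[D[0]+.04*np.cos(t),D[1]+.04*np.sin(t),D[2]] for t in np.radians(range(0,360,45))]
print(np.round((proj(S,cc)-[220,150]+.42)*6.5).tolist())
E
python3 fit2.py
```

```text
disc robot [0.49606217 0.00748859 0.09850252] cam [0.49977357 0.00732863] res mm [ 1.1 -0.1 -0.8  1.8 -0.4]
mag [ 0.60598337 -0.01809084] -13.72774387755077 0.06821088905116433
[[-0.3, 0.7], [-0.3, 0.3], [-0.3, -0.4], [1.1, -0.4], [0.3, 0.5], [0.6, 0.4], [0.3, 0.1], [0.5, -0.7], [-2.9, 0.4], [-0.6, -1.4], [0.1, 0.0]]
scene disc front edge etc
[[410.0, 282.0], [378.0, 318.0], [407.0, 357.0], [483.0, 376.0], [560.0, 361.0], [590.0, 324.0], [558.0, 286.0], [484.0, 269.0]]
```

>>> {"fn": "move_arm", "kwargs": {
  "commands": [
    [[0, 0, -0.2, 5, -0.5, -2, 0], [0, 0, -0.2, 15, -0.5, -2, 0], [0, 0, -0.2, 25, -0.5, -2, 0], [0, 0, -0.2, 33, -0.5, -2, 0], [0, 0, -0.2, 40, -0.5, -2, 0], [0, 0, -0.2, 45, -0.5, -2, 0], [0, 0, -0.2, 50, -0.5, -2, 0], [0, 0, -0.2, 50, -0.5, -2, 0]]
  ]
}}

```text
clock: 5.8
position: [0.4858, 0.0121, 0.2857]
ee_rot: [-180.0, -0.0, -13.8]
ft_force: [0.6, -0.7, -0.0]
opening: 0.087
```

Run:
```python
from h import *
o=ctrl.get_obs();print(o['position'],o['ee_rot'],o['ft_force'],o['ft_torque'])
T=ctrl.capture('top');S=ctrl.capture('scene')
a=cv2.resize(T['img'][150:225,270:340],None,fx=5.6,fy=5.6,interpolation=2);b=cv2.resize(S['img'][155:230,230:300],None,fx=5.6,fy=5.6,interpolation=2)
cv2.imwrite('pics/i1.png',np.hstack([a,b]))
```

```text
[0.48577114 0.01208897 0.28569011] [-1.79995041e+02 -4.44000916e-02 -1.37521715e+01] [ 0.60424784 -0.72182579 -0.04709376] [-0.01355842 -0.0035874   0.00956329]
```

View pics/i1.png

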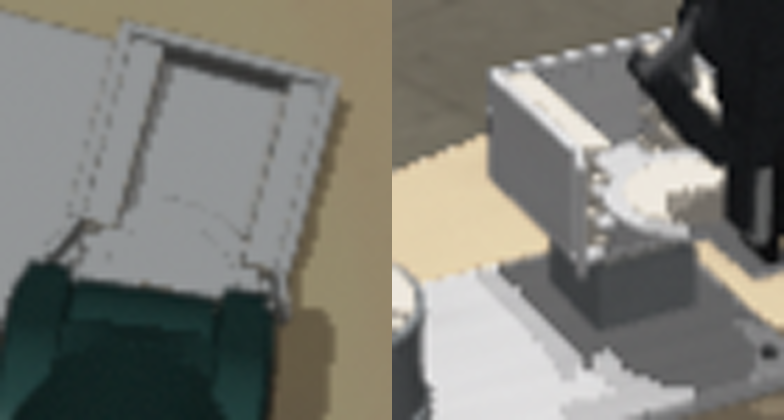

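The disc is in the slot with no contact force. Its edge at about (608,195) lies between the middle rail pair. I'll push on towards home.

>>> {"fn": "move_arm", "kwargs": {
  "commands": [
    [[0, 0, 0, 8, 0, 0, 0], [0, 0, 0, 18, 0, 0, 0], [0, 0, 0, 28, 0, 0, 0], [0, 0, 0, 38, 0, 0, 0], [0, 0, 0, 46, 0, 0, 0], [0, 0, 0, 50, 0, 0, 0], [0, 0, 0, 52, 0, 0, 0], [0, 0, 0, 52, 0, 0, 0]]
  ]
}}

```text
clock: 6.7
position: [0.5356, -0.0002, 0.2856]
ee_rot: [180.0, 0.0, -13.8]
ft_force: [-0.4, 0.2, -0.2]
opening: 0.085
```

Now I'll lower it to find the rail by contact.

>>> {"fn": "move_arm", "kwargs": {
  "commands": [
    [[0, 0, 0, 0, 0, 1, 0], [0, 0, 0, 0, 0, 2, 0], [0, 0, 0, 0, 0, 2.5, 0], [0, 0, 0, 0, 0, 2.5, 0]]
  ]
}}

```text
clock: 7.1
position: [0.5353, -0.0001, 0.2831]
ee_rot: [180.0, 0.0, -13.7]
ft_force: [-0.1, 0.2, -0.0]
opening: 0.085
```

>>> {"fn": "move_arm", "kwargs": {
  "commands": [
    [[0, 0, 0, 0, 0, 1, 0], [0, 0, 0, 0, 0, 2, 0], [0, 0, 0, 0, 0, 2, 0]]
  ]
}}

```text
clock: 7.4
position: [0.5355, -0.0002, 0.2811]
ee_rot: [180.0, 0.0, -13.7]
ft_force: [-0.6, 0.5, -1.0]
opening: 0.082
```

>>> {"fn": "move_arm", "kwargs": {
  "commands": [
    [[0, 0, 0, 0, 0, 1, 0], [0, 0, 0, 0, 0, 2, 0], [0, 0, 0, 0, 0, 2, 0]]
  ]
}}

```text
clock: 7.7
position: [0.5356, -0.0002, 0.2797]
ee_rot: [-180.0, -0.0, -13.7]
ft_force: [-2.0, -0.0, 3.8]
opening: 0.083
```

There is rail contact at underside z ≈ 0.091, so the magazine origin is at about 0.067, which matches vision for the middle slot. I'll lift 1 mm and push home.

>>> {"fn": "move_arm", "kwargs": {
  "commands": [
    [[0, 0, 0, 0, 0, -1, 0], [0, 0, 0, 2, 0, -1, 0], [0, 0, 0, 4, 0, -1, 0], [0, 0, 0, 6, 0, -1, 0], [0, 0, 0, 6, 0, -1, 0]]
  ]
}}

```text
clock: 8.2
position: [0.5419, -0.0017, 0.2801]
ee_rot: [180.0, -0.0, -13.7]
ft_force: [0.4, 0.2, 0.1]
opening: 0.084
```

>>> {"fn": "move_arm", "kwargs": {
  "commands": [
    [[0, 0, 0, 1, 0, 0, 0], [0, 0, 0, 2, 0, 0, 0], [0, 0, 0, 3, 0, 0, 0], [0, 0, 0, 3, 0, 0, 0]]
  ]
}}

```text
clock: 8.6
position: [0.5445, -0.0023, 0.2802]
ee_rot: [-180.0, -0.0, -13.7]
ft_force: [-0.3, -0.4, -0.3]
opening: 0.082
```

>>> {"fn": "move_arm", "kwargs": {
  "commands": [
    [[0, 0, 0, 1, 0, 0, 0], [0, 0, 0, 2, 0, 0, 0], [0, 0, 0, 3, 0, 0, 0], [0, 0, 0, 3, 0, 0, 0]]
  ]
}}

```text
clock: 9.0
position: [0.5464, -0.0028, 0.28]
ee_rot: [180.0, 0.2, -13.7]
ft_force: [-2.5, 0.9, 1.5]
opening: 0.084
```

>>> {"fn": "move_arm", "kwargs": {
  "commands": [
    [[0, 0, 0, 1, 0, 0, 0], [0, 0, 0, 1, 0, 0, 0], [0, 0, 0, 1, 0, 0, 0]]
  ]
}}

```text
clock: 9.3
position: [0.5467, -0.0029, 0.28]
ee_rot: [180.0, 0.3, -13.7]
ft_force: [-4.4, 1.9, 4.2]
opening: 0.087
```

The wall is reached. I'll ease off, lower, and open partly, because the flares limit full opening.

>>> {"fn": "move_arm", "kwargs": {
  "commands": [
    [[0, 0, 0, -1.5, 0, 0, 0], [0, 0, 0, -1.5, 0, 0.5, 0], [0, 0, 0, -1.5, 0, 0.5, 0.4], [0, 0, 0, -1.5, 0, 0.5, 0.4], [0, 0, 0, -1.5, 0, 0.5, 0.4], [0, 0, 0, -1.5, 0, 0.5, 0.4], [0, 0, 0, -1.5, 0, 0.5, 0.4], [0, 0, 0, -1.5, 0, 0.5, 0.4]]
  ]
}}

```text
clock: 10.1
position: [0.5469, -0.0029, 0.2797]
ee_rot: [-180.0, -0.0, -13.7]
ft_force: [1.3, -0.6, 1.2]
opening: 0.403
```

Run:
```python
from h import *
print(ctrl.get_obs()['ft_force'],ctrl.get_obs()['opening'])
go(.6204,.1582,.40,-14)
```

```text
[ 1.25638423 -0.61605003  1.16577103] 0.40297505646442167
t 10.1 turn [-0.   -0.02  0.25] shift mm [  33.2 -174.  -120.3] q7 -94.8
```

>>> {"fn": "move_arm", "kwargs": {
  "commands": [
    [[0, 0, 0, 0, 0, -15, 0.4], [0, 0, 0, 0, 0, -45, 0.4], [0, 0, 0, 0, 0, -80, 0.4], [0, 0, 0, 0, 0, -110, 0.6], [0, 0, 0, -35, 0, -120, 1], [0, 0, 0, -70, 0, -120, 1], [0, 0, 0, -95, 0, -120, 1], [0, 0, 0, -105, 0, -120, 1], [0, 0, 0, -105, 0, -120, 1]]
  ]
}}

```text
clock: 11.0
position: [0.4438, 0.0222, 0.3997]
ee_rot: [-180.0, 0.0, -13.7]
ft_force: [0.7, -0.4, -0.4]
opening: 1.0
```

Run:
```python
from h import *
o=ctrl.get_obs();print(o['position'],o['ft_force'])
T=ctrl.capture('top');S=ctrl.capture('scene')
import pickle;pickle.dump({'top':T,'scene':S},open('c3.pkl','wb'))
a=cv2.resize(T['img'][140:240,205:345],None,fx=5,fy=5,interpolation=2);b=cv2.resize(S['img'][150:225,175:315],None,fx=5,fy=5,interpolation=2)
cv2.imwrite('pics/r1.png',np.vstack([a[:,:],b])[:600+275][:])
cv2.imwrite('pics/r1.png',cv2.resize(np.vstack([a,b]),None,fx=.68,fy=.68,interpolation=cv2.INTER_AREA))
```

```text
[0.44382446 0.0222337  0.39974156] [ 0.71677393 -0.4441658  -0.39862336]
```

View pics/r1.png

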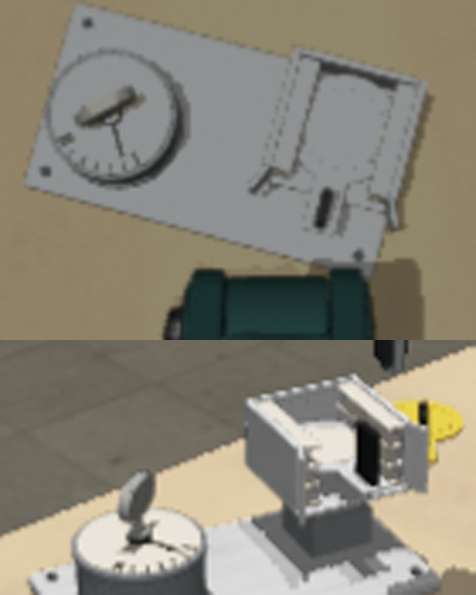

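The top view shows the plate home between the walls with the fin outside. The scene view shows the disc on the middle rails. Next I'll locate the key.

Run:
```python
from h import *
import pickle
c=pickle.load(open('c3.pkl','rb'));T=c['top'];S=c['scene']
print('dial T',onz(T,[(238.4,173.3)],.073),'dial S',onz(S,[(180+144/4-.4,155+213/4-.4)],.073))
q=lambda u,v:(205+u/3.4-.4,140+v/3.4-.4)
e=onz(T,[q(76,117),q(143,93),q(110,104)],.115);print('wing',e[:,:2],np.degrees(np.arctan2(*(e[1]-e[0])[[1,0]])))
print('wing scene',onz(S,[(175+137/3.4-.4,150+(494-340)/3.4-.4)],.1085))
a=cv2.resize(T['img'][150:200,212:265],None,fx=10,fy=10,interpolation=2);cv2.imwrite('pics/k1.png',a)
go(.6184,.1545,.40,111)
```

```text
dial T [[0.62009408 0.15120955 0.073     ]] dial S [[0.6241091  0.15133587 0.073     ]]
wing [[0.61228767 0.17461081]
 [0.63002597 0.12673017]
 [0.62187894 0.15030978]] -69.67189341583266
wing scene [[0.62587668 0.15006208 0.1085    ]]
t 11.1 turn [ 1.3000e-01 -1.0000e-01 -1.2475e+02] shift mm [ 135.9 -169.7    0.4] q7 -104.6
```

View pics/k1.png

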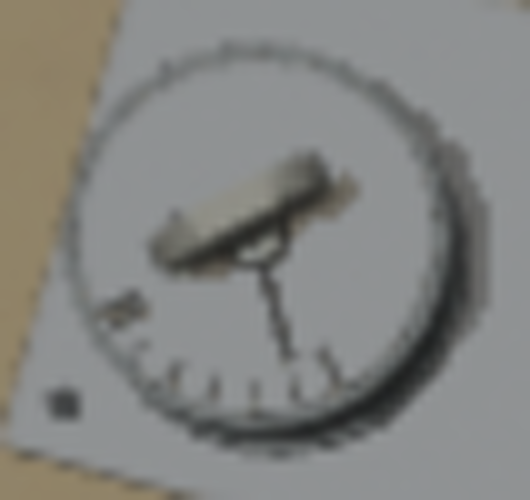

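```bash
python3 -c "
from h import *
go(.6215,.151,.40,113)"
```

```text
t 11.1 turn [ 1.3000e-01 -1.0000e-01 -1.2675e+02] shift mm [ 139.8 -167.     0.4] q7 -104.6
```

>>> {"fn": "move_arm", "kwargs": {
  "commands": [
    [[0, 0, -8, 12, -14, 0, 1], [0, 0, -16, 24, -28, 0, 1], [0, 0, -24, 36, -42, 0, 1], [0, 0, -32, 48, -56, 0, 1], [0, 0, -40, 60, -70, 0, 1], [0, 0, -48, 72, -84, 0, 1], [0, 0, -56, 84, -98, 0, 1], [0, 0, -64, 96, -112, 0, 1], [0, 0, -72, 108, -126, 0, 1], [0, 0, -80, 120, -140, 0, 1], [0, 0, -88, 130, -154, 0, 1], [0, 0, -96, 139.8, -167, 0, 1]]
  ]
}}

```text
clock: 12.3
position: [0.6227, 0.1511, 0.3992]
ee_rot: [179.9, -0.0, 82.5]
ft_force: [0.0, 0.2, 0.1]
opening: 1.002
```

>>> {"fn": "move_arm", "kwargs": {
  "commands": [
    [[0, 0, -8, 0, 0, 0, 1], [0, 0, -16, 0, 0, 0, 1], [0, 0, -24, 0, 0, 0, 1], [0, 0, -30.7, 0, 0, 0, 1], [0, 0, -30.7, 0, 0, 0, 1]]
  ]
}}

```text
clock: 12.8
position: [0.622, 0.1502, 0.3991]
ee_rot: [180.0, -0.0, 112.8]
ft_force: [-0.1, -1.2, -0.4]
opening: 0.996
```

```bash
python3 -c "
from h import *
go(.6215,.151,.2645,113);print(ctrl.get_obs()['q'])"
```

```text
t 12.8 turn [ 0.05 -0.04 -0.16] shift mm [  0.8  -0.3 134.6] q7 -4.4
[ -6.21817719  28.78085598 -16.21378107 103.43817784  10.17998745
  49.15602808  -4.37022408]
```

>>> {"fn": "move_arm", "kwargs": {
  "commands": [
    [[0, 0, 0, 0, 0, 20, 1], [0, 0, 0, 0, 0, 55, 1], [0, 0, 0, 0, 0, 90, 1], [0, 0, 0, 0, 0, 115, 1], [0, 0, 0, 0, 0, 130, 1], [0, 0, 0, 0, 0, 134, 1], [0, 0, 0, 0, 0, 134, 1]]
  ]
}}

```text
clock: 13.5
position: [0.6208, 0.1511, 0.2656]
ee_rot: [180.0, 0.0, 112.9]
ft_force: [0.3, -0.7, 0.6]
opening: 0.998
```

>>> {"fn": "move_arm", "kwargs": {
  "commands": [
    [[0, 0, 0, 0, 0, 0, 0.5], [0, 0, 0, 0, 0, 0, 0.5], [0, 0, 0, 0, 0, 0, 0.5], [0, 0, 0, 0, 0, 0, 0.25], [0, 0, 0, 0, 0, 0, 0.25], [0, 0, 0, 0, 0, 0, 0.25]]
  ],
  "force": 40
}}

```text
clock: 14.1
position: [0.6202, 0.151, 0.2659]
ee_rot: [180.0, 0.0, 112.9]
ft_force: [0.4, 0.5, -0.2]
opening: 0.25
```

>>> {"fn": "move_arm", "kwargs": {
  "commands": [
    [[0, 0, 0, 0, 0, 0, 0.18], [0, 0, 0, 0, 0, 0, 0.1], [0, 0, 0, 0, 0, 0, 0], [0, 0, 0, 0, 0, 0, 0], [0, 0, 0, 0, 0, 0, 0]]
  ]
}}

```text
clock: 14.6
position: [0.6219, 0.1516, 0.2663]
ee_rot: [179.7, 0.0, 113.0]
ft_force: [4.6, 1.5, -2.1]
opening: 0.096
```

>>> {"fn": "move_arm", "kwargs": {
  "commands": [
    [[0, 0, 0, 0, 1, 0, 0], [0, 0, 0, 0, 1.5, 0, 0], [0, 0, 0, 0, 1.5, 0, 0]]
  ]
}}

```text
clock: 14.9
position: [0.6224, 0.1519, 0.2663]
ee_rot: [179.9, 0.0, 113.0]
ft_force: [5.6, 1.2, 2.1]
opening: 0.093
```

>>> {"fn": "move_arm", "kwargs": {
  "commands": [
    [[0, 0, 3, 0, 0, 0, 0], [0, 0, 8, 0, 0, 0, 0], [0, 0, 14, 0, 0, 0, 0], [0, 0, 20, 0, 0, 0, 0], [0, 0, 26, 0, 0, 0, 0], [0, 0, 32, 0, 0, 0, 0], [0, 0, 38, 0, 0, 0, 0], [0, 0, 44, 0, 0, 0, 0], [0, 0, 50, 0, 0, 0, 0], [0, 0, 50, 0, 0, 0, 0]]
  ]
}}

```text
clock: 15.9
position: [0.621, 0.152, 0.2663]
ee_rot: [-179.9, 0.0, 62.8]
ft_force: [0.9, 0.0, 7.3]
opening: 0.098
```

>>> {"fn": "move_arm", "kwargs": {
  "commands": [
    [[0, 0, 5, 0, 0, 0, 0], [0, 0, 13, 0, 0, 0, 0], [0, 0, 21, 0, 0, 0, 0], [0, 0, 29, 0, 0, 0, 0], [0, 0, 37, 0, 0, 0, 0], [0, 0, 45, 0, 0, 0, 0], [0, 0, 53, 0, 0, 0, 0], [0, 0, 61, 0, 0, 0, 0], [0, 0, 69, 0, 0, 0, 0], [0, 0, 77, 0, 0, 0, 0], [0, 0, 85, 0, 0, 0, 0], [0, 0, 85, 0, 0, 0, 0]]
  ]
}}

```text
clock: 17.1
position: [0.6203, 0.1542, 0.2663]
ee_rot: [-179.9, 0.3, -22.1]
ft_force: [-2.2, 5.2, 8.5]
opening: 0.099
```

```bash
python3 -c "
from h import *
o=ctrl.get_obs();print(o['q'],o['ft_torque'],o['ft_force'],o['opening'])"
```

```text
[ -33.81186169   39.99526684   23.50109063  109.49156583  -26.33664479
   36.03325812 -105.66032051] [ 0.77449659  0.16694495 -0.00132346] [-2.22319968  5.16772027  8.48136631] 0.09935724087305628
```

>>> {"fn": "move_arm", "kwargs": {
  "commands": [
    [[0, 0, 5, 0, -0.5, 0, 0], [0, 0, 13, 0, -1, 0, 0], [0, 0, 21, 0, -1, 0, 0], [0, 0, 29, 0, -1, 0, 0], [0, 0, 37, 0, -1, 0, 0], [0, 0, 45, 0, -1, 0, 0], [0, 0, 45, 0, -1, 0, 0], [0, 0, 45, 0, -1, 0, 0]]
  ]
}}

```text
clock: 17.9
position: [0.6213, 0.1553, 0.2663]
ee_rot: [180.0, 0.4, -67.0]
ft_force: [-0.0, 4.4, 7.7]
opening: 0.1
```

>>> {"fn": "move_arm", "kwargs": {
  "commands": [
    [[0, 0, 0, 0, 0, 0, 0.4], [0, 0, 0, 0, 0, 0, 0.8], [0, 0, 0, 0, 0, 0, 1], [0, 0, 0, 0, 0, 0, 1], [0, 0, 0, 0, 0, 0, 1], [0, 0, 0, 0, 0, -15, 1], [0, 0, 0, 0, 0, -40, 1], [0, 0, 0, 0, 0, -50, 1], [0, 0, 0, 0, 0, -50, 1]]
  ]
}}

```text
clock: 18.8
position: [0.6228, 0.1524, 0.318]
ee_rot: [-179.8, -0.0, -67.1]
ft_force: [-0.4, -0.9, 0.1]
opening: 0.996
```

>>> {"fn": "move_arm", "kwargs": {
  "commands": [
    [[0, 0, -4, 0, 0, 0, 1], [0, 0, -12, 0, 0, 0, 1], [0, 0, -20, 0, 0, 0, 1], [0, 0, -28, 0, 0, 0, 1], [0, 0, -36, 0, 0, 0, 1], [0, 0, -44, 0, 0, 0, 1], [0, 0, -52, 0, 0, 0, 1], [0, 0, -60, 0, 0, 0, 1], [0, 0, -68, 0, 0, 0, 1], [0, 0, -76, 0, 0, 0, 1], [0, 0, -84, 0, 0, 0, 1], [0, 0, -90, 0, 0, 0, 1]]
  ]
}}

```text
clock: 20.0
position: [0.6216, 0.1525, 0.315]
ee_rot: [-180.0, 0.1, 23.2]
ft_force: [0.4, -0.1, -0.3]
opening: 0.998
```

>>> {"fn": "move_arm", "kwargs": {
  "commands": [
    [[0, 0, -8, 0, 0, 0, 1], [0, 0, -16, 0, 0, 0, 1], [0, 0, -24, 0, 0, 0, 1], [0, 0, -32, 0, 0, 0, 1], [0, 0, -40, 0, 0, 0, 1], [0, 0, -48, 0, 0, 0, 1], [0, 0, -56, 0, 0, 0, 1], [0, 0, -64, 0, 0, 0, 1], [0, 0, -72, 0, 0, 0, 1], [0, 0, -80, 0, 0, 0, 1], [0, 0, -88, 0, 0, 0, 1], [0, 0, -90, 0, 0, 0, 1]]
  ]
}}

```text
clock: 21.2
position: [0.6217, 0.1521, 0.315]
ee_rot: [-179.9, -0.0, 113.0]
ft_force: [0.1, 0.2, -0.7]
opening: 1.0
```

```bash
python3 -c "
from h import *
o=ctrl.get_obs();print(o['q'],o['opening']);go(.6207,.1535,.266,113)"
```

```text
[-10.0915494   34.22536967 -11.10786275 106.97357884   9.68572073
  39.7921106   -3.75775487] 1.000236436375369
t 21.2 turn [-0.08 -0.04  0.03] shift mm [ 1.6 -0.3 49. ] q7 -3.8
```

>>> {"fn": "move_arm", "kwargs": {
  "commands": [
    [[0, 0, 0, 1.5, 0, 15, 1], [0, 0, 0, 1.5, 0, 35, 1], [0, 0, 0, 1.5, 0, 49, 1], [0, 0, 0, 1.5, 0, 49, 0.6], [0, 0, 0, 1.5, 0, 49, 0.4], [0, 0, 0, 1.5, 0, 49, 0.25], [0, 0, 0, 1.5, 0, 49, 0.15], [0, 0, 0, 1.5, 0, 49, 0], [0, 0, 0, 1.5, 0, 49, 0], [0, 0, 0, 1.5, 0, 49, 0], [0, 0, 0, 1.5, 0, 49, 0], [0, 0, 0, 1.5, 0, 49, 0]]
  ]
}}

```text
clock: 22.4
position: [0.6217, 0.154, 0.2675]
ee_rot: [179.9, 0.0, 113.0]
ft_force: [-0.5, -0.1, 5.7]
opening: 0.099
```

>>> {"fn": "move_arm", "kwargs": {
  "commands": [
    [[0, 0, 5, 0, 0, 0, 0], [0, 0, 12, 0, 0, 0, 0], [0, 0, 20, 0, 0, 0, 0], [0, 0, 28, 0, 0, 0, 0], [0, 0, 36, 0, 0, 0, 0], [0, 0, 44, 0, 0, 0, 0], [0, 0, 50, 0, 0, 0, 0], [0, 0, 55, 0, 0, 0, 0], [0, 0, 58, 0, 0, 0, 0], [0, 0, 60, 0, 0, 0, 0], [0, 0, 60, 0, 0, 0, 0]]
  ]
}}

```text
clock: 23.5
position: [0.6217, 0.1541, 0.2675]
ee_rot: [180.0, -0.0, 52.9]
ft_force: [-1.8, -0.4, 5.8]
opening: 0.1
```

```bash
python3 -c "
from h import *
o=ctrl.get_obs();print(o['q'],o['opening'],o['ft_torque'],o['joint_torque'][6])"
```

```text
[-22.34349036  37.78606174   6.36189657 108.83529103  -7.01374124
  33.69382004 -48.55380149] 0.09990061259218488 [-0.01187651  0.2127705  -0.02198512] -0.028880879399366677
```

>>> {"fn": "move_arm", "kwargs": {
  "commands": [
    [[0, 0, 3, 0, 0, 0, 0], [0, 0, 6, 0, 0, 0, 0], [0, 0, 9, 0, 0, 0, 0], [0, 0, 10, 0, 0, 0, 0]]
  ]
}}

```text
clock: 23.9
position: [0.6216, 0.1542, 0.2675]
ee_rot: [179.9, -0.0, 43.1]
ft_force: [-1.4, -1.0, 5.9]
opening: 0.099
```

```bash
python3 -c "
from h import *
o=ctrl.get_obs();print(o['ee_rot'],o['ft_torque'],o['joint_torque'][6])"
```

```text
[ 1.79946695e+02 -2.29130311e-02  4.30793635e+01] [-0.06132846  0.17454267  0.67445642] -0.6271914392709732
```

>>> {"fn": "move_arm", "kwargs": {
  "commands": [
    [[0, 0, 2, 0, 0, 0, 0], [0, 0, 4, 0, 0, 0, 0], [0, 0, 5, 0, 0, 0, 0]]
  ]
}}

```text
clock: 24.2
position: [0.6217, 0.1543, 0.2675]
ee_rot: [179.9, -0.0, 38.3]
ft_force: [-1.3, -0.9, 6.0]
opening: 0.098
```

```bash
python3 -c "
from h import *
o=ctrl.get_obs();print(o['ee_rot'],o['ft_torque'],o['joint_torque'][6])"
```

```text
[ 1.79919140e+02 -1.72881392e-02  3.82728835e+01] [-0.10117893  0.24070952  1.05832811] -1.059325709939003
```

The torque climbs to 1.06 N m, far above 0.13, so the key is on its stop. I'll release, retreat and look.

>>> {"fn": "move_arm", "kwargs": {
  "commands": [
    [[0, 0, 0, 0, 0, 0, 0.4], [0, 0, 0, 0, 0, 0, 0.8], [0, 0, 0, 0, 0, 0, 1], [0, 0, 0, 0, 0, 0, 1], [0, 0, 0, 0, 0, -20, 1], [0, 0, 0, 0, 0, -55, 1], [0, 0, 0, 0, 0, -95, 1], [0, 0, 0, 0, 0, -125, 1], [0, 0, 0, 0, 0, -135, 1]]
  ]
}}

```text
clock: 25.1
position: [0.6224, 0.1538, 0.4052]
ee_rot: [179.9, -0.3, 37.9]
ft_force: [0.8, 0.3, 1.0]
opening: 1.004
```

```bash
python3 -c "
from h import *
go(.45,.02,.40,0)"
```

```text
t 25.1 turn [ 1.000e-02 -3.600e-01  3.792e+01] shift mm [-218.3   -0.4    4. ] q7 -61.8
```

>>> {"fn": "move_arm", "kwargs": {
  "commands": [
    [[0, 0, 4, -15, 0, 0, 1], [0, 0, 8, -40, 0, 0, 1], [0, 0, 12, -70, 0, 0, 1], [0, 0, 18, -100, 0, 0, 1], [0, 0, 24, -130, 0, 0, 1], [0, 0, 30, -160, 0, 0, 1], [0, 0, 36, -185, 0, 0, 1], [0, 0, 38, -205, 0, 0, 1], [0, 0, 38, -215, 0, 0, 1], [0, 0, 38, -215, 0, 0, 1]]
  ]
}}

```text
clock: 26.1
position: [0.4507, 0.021, 0.4011]
ee_rot: [180.0, 0.1, -0.1]
ft_force: [1.1, 0.9, 0.0]
opening: 1.005
```

Run:
```python
from h import *
T=ctrl.capture('top');S=ctrl.capture('scene')
a=cv2.resize(T['img'][140:240,205:345],(784,560),interpolation=2)[:400]
b=cv2.resize(S['img'][160:210,240:305],(260,200),interpolation=2);p=np.zeros((200,784,3),np.uint8);p[:,:260]=b
cv2.imwrite('pics/e1.png',np.vstack([a,p]))
```

```text
(no output)
```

View pics/e1.png

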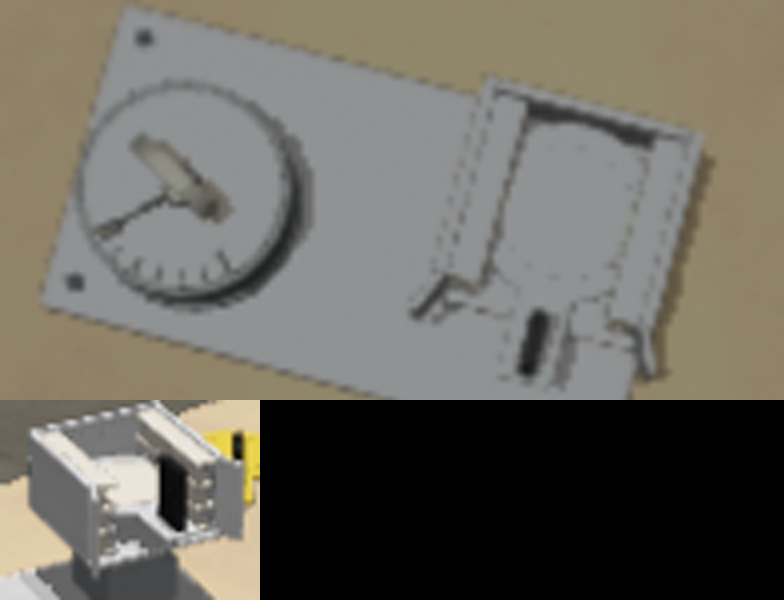

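The pointer at (105,230) stands on the double mark and the plate sits in the middle slot. Handing in.

```bash
python3 -c "
from bench import ctrl
print(ctrl.finish_job())"
```

```text
the job is handed in; nothing more can be done
None
```

I slid the white plate into the middle slot until it met the back wall and let it go. I then wound the key to its stop in two part turns (180° plus about 70°) and handed the job in at about 26 s of the 72 s allowed. No verdict comes back.

- **Plate:** Lowering it found the rail at underside z ≈ 0.091 m. That puts the magazine's origin at about 0.067 m, against 0.067–0.068 m from the cameras, so it is the middle slot. At the back wall the contact force rose to about 5 N. The last pictures show the disc level and home with the fin outside.
- **Key:** The torque rose to about 1.06 N m, far above the 0.13 N m needed for winding. The pointer stands on the double mark.
- **Disagreements:**
  - The bed fit put the key about 7 mm off from where the dial showed, so I used the dial.
  - The plate sat about 4 mm further forward in the grip than assumed, and pushing to contact took that up.
  - The magazine's flare tips measured narrower than the stated 117 mm, with no effect on the job.
- **Not checked:** I did not measure the timer, mug and vial again at the end, but no contact with them was felt.
- **Pictures:** I viewed 11, one over the budget.

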